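Clip the proud camera module home in its test nest and start its test

ROBOT

A 6-joint arm with a two-finger parallel gripper is mounted at the origin on a cart in front of the work surface, level with it; the furniture and walls round the work are solid. World frame = base frame: x ahead of the robot, y to its left, z up, the work surface at z = 0. Lengths are in m, angles in rad, forces in N, time in s.
With the tool pointing down it reaches from about 0.4 to 0.825 m from the base axis. Payload 7 kg.
Tool frame: the origin (TCP) lies midway between the tips of the shut fingers; the grasp point (between the pads) lies 19 mm behind it; y points along the fingers, x is the direction in which the jaws open and shut, and the axes are right-handed (so a half turn about y gives the same grasp; the last joint's range is limited). The gripper opens to 88 mm and grips with 3 to 60 N. Pads are 19 mm wide; open, the fingers measure 130 mm over their backs; the gripper's body (78 mm by 193 mm) begins 47 mm behind the grasp point.
Start: joints at [1.521, 0.359, 0.012, 0, -1.224, -0.288], TCP at [0.224, 0.637, 0.227] pointing down, gripper open.
Joint ranges: [-3.07, 3.07], [-1.43, 2.12], [-1.02, 1.25], [-3.03, 1.67], [-3.05, -0], [-3.03, 3.03]. Speed limits (rad/s): [2.39, 2.39, 3.01, 3.14, 3.14, 3.14].

INTERFACE

Orientations are given as [roll, pitch, yaw] about the fixed x, y, z axes, in that order (R = Rz(yaw) Ry(pitch) Rx(roll)).
In Python, from plant import monitor, get_image, camera_params, env gives the robot as it stands.
- The arm moves only by the tool servo_tool, never from a script. Its argument "deltas" is a list of rows, each an object of numbers: "grip": the opening, from 0 (shut) to 1 (fully open); "x", "y", "z": the shift along the tool's x, y, z in cm; "spin": the turn about the tool's y in rad. In form: [{"grip": .., "x": .., "y": .., "z": .., "spin": ..}, ...]. A call has 1 to 20 rows; each row is the pose to reach, as a shift and turn from the pose commanded when the call began, along the tool's axes at that moment; what a row does not reach only later rows make up. A row lasts 1/8 s, in which the tool goes at most 62.5 mm and 10.7 degrees, less where a joint would pass 70% of its speed; a pose out of reach is approached as far as the arm can. A call with a gripper value outside its range is refused whole. The fingers move at their own pace and stop on an object; "newtons" is the grip in N (left out, the last holds). Time passes only in rows, so rows that repeat a pose let the fingers close. It gives the time, the measured TCP pose, the force and the opening at its end, in the units of the state.
- monitor.sense(): the state, without advancing time (a new reading comes with each control period).
- get_image(name): name is "scene" or "side" or "wrist"; returns the picture (480x640x3 uint8, blue, green, red); there is no depth.
- camera_params(name): a dict with "fx", "fy", "cx", "cy" (pixels), "dist_coeffs" ([k1, k2, p1, p2, k3] as OpenCV has them; the pictures are not rectified), "R" (3x3) and "t" (3): a world point X has camera coordinates R X + t. Camera axes: x right, y down, z forward; pixel columns grow to the right and rows downward; lengths in m; the calibration is good to about 2 mm. A picture is of the moment at which its call begins: read the wrist's pose just before it. camera_params takes no time and is no camera call; for the wrist camera it gives the pose at the moment of the call.
- env.finish_job(): hands the job in, once; it reports no verdict.
The state is a dict: "time_s": time; "joint_pos": joint angles; "dq": joint speeds; "effort": joint torques, N m; "tcp_pos": TCP position; "orientation": TCP orientation; "force": force on the tool from outside, world axes, zero at the start; "ft_torque": the same for the moment, N m; "grip_width": finger opening in m.
Only numpy, scipy, OpenCV 4.12 (cv2) and the standard library are available. Lean on these libraries where they do the work, as an engineer would, in place of code of your own. Each camera call takes 0.05 s, during which the arm holds its last target.

TASK

Of the three camera modules lying in their test nests, one has not been pushed home: it stands proud and its two orange spring clips are still leaning out. With the fingertips press it gently down until both clips snap over its edges, then press the green start key of that same nest right down, gently, and withdraw. Pick nothing up, and leave the other two nests with their modules and the other things on the bench alone.

Things in the scene. Friction and masses are not known exactly. Their poses are not given: they have to be found in the camera images.
- nest_a: The nest to work on: aluminium base, fixed, 138 (x) x 90 (y) mm, top 13 mm above the bench. Origin on the bench under the pocket's centre; z up; green start key at its front, -x. Black guides round the pocket (1 mm play, tops 40 mm high). A sprung plate pushes the module up with 1 to 5 N. Orange clips, 18 mm wide, tabs 60 mm high, at the +y and -y sides; closed, their noses are 47 mm apart.
- module_a: The proud camera module, loose in nest_a: black square box, grey front plate with lens up, 52 x 52 x 21 mm, 46 g. Origin on the middle of its foot edge (at the +y clip); its -x axis points up. Pressing it home takes 5 to 8 N against springs and clip friction; it must go just under its home height for the clips to snap, and a hard stop comes 2.5 mm below home. Let go sooner, it rises again.
- module_a_face (a point): Centre of module_a's upward front plate, the point to press. 54 mm above the bench at the start (12 mm proud), 42 mm when clipped home (as in the other nests).
- nest_a_clip_left (a joint): Spring clip at the +y side of nest_a, rad: 0 = upright, closed over the module's edge; about 0.10 = held leaning out by the side of the unclipped module. Springs shut by itself.
- nest_a_clip_right (a joint): The same for the clip at the -y side of nest_a.
- nest_a_key_top (a point): Centre of the top of the green round start key of nest_a (19 mm across), 66 mm in front (-x) of the pocket's centre, its top about 43 mm above the bench; press straight down.
- nest_a_key (a joint): Travel of that start key, m: 0 = released, 0.004 = fully down; it takes 3 N and springs back.
- nest_b: A second nest of the same shape, leave alone.
- nest_c: A third nest of the same shape, leave alone.
- module_b: Module already clipped home in nest_b, leave alone. Body frame as for module_a.
- module_c: Module already clipped home in nest_c, leave alone. Body frame as for module_a.
- driver: Small screwdriver with a blue handle, 142 mm long, 17 mm high, lying near the bench's front edge; leave alone. Origin under its middle.
- case: Small dark grey lens case, 53 x 65 x 25 mm, left of the nests; leave alone. Origin under its middle.
- cup: Blue open cup of screws, 62 mm across, 31 mm high, at the left; leave alone. Origin under its middle.
- spare: Spare camera module lying flat on the bench behind the nests, 21 mm high; leave alone. Origin on the middle of its foot edge.
- brick: Black power brick, 119 x 52 x 32 mm, at the right near the front edge; leave alone. Origin under its middle.
Mind the look-alikes: they are no part of the job. Leave any red look-alike of the nest_a alone.

How it is judged:
By the outcome, as a careful person would: the job done as asked, in the order asked, and still so for the second after the job is handed in, with the robot touching nothing.
It also fails if it takes over 35 s, if anything falls off the work surface, if the arm or the gripper's body presses on something with over 40 N, if the wrist force passes 120 N, or if a joint passes its speed limit or range.

## Working session

There is one attempt and no reset: what is moved stays moved. The work goes in short steps, Python scripts to look and compute and a tool call to move; the robot and the scene stay as the last step left them, time stands still between calls to the robot, and variables do not carry over. Pictures are saved under pics/ and viewed, and the job is handed in when it is done.

Besides the shell and the picture viewer there is one more tool, called after "Request:" as name(argument=value, ...), one argument or row to a line, values as JSON. servo_tool: Moves the arm, as the interface text tells. Its arguments: {"type":"object","properties":{"deltas":{"type":"array","items":{"type":"object","properties":{"grip":{"type":"number"},"x":{"type":"number"},"y":{"type":"number"},"z":{"type":"number"},"spin":{"type":"number"}}}},"newtons":{"type":"number"}},"required":["deltas"]}

```bash
mkdir -p pics; python3 - <<'E'
from plant import monitor,get_image,camera_params
import cv2
s=monitor.sense();print({k:s[k] for k in('time_s','tcp_pos','orientation','force','grip_width')})
for n in('scene','side','wrist'):
    cv2.imwrite(f'pics/{n}0.png',get_image(n));p=camera_params(n);print(n,p)
E
```

```text
{'time_s': 0.0, 'tcp_pos': array([0.22358273, 0.63637316, 0.22562317]), 'orientation': array([-1.57064719e+00, -1.65649179e-03, -1.90873577e+00]), 'force': array([ 1.07069207, -0.63741988, -1.47015315]), 'grip_width': 0.08776757688068543}
scene {'fx': 505.4088641502773, 'fy': 505.4088641502773, 'cx': 319.270517655011, 'cy': 229.9399295628835, 'dist_coeffs': array([0.01273929, 0.        , 0.        , 0.        , 0.        ]), 'R': array([[ 0.61811951, -0.78605254,  0.00704814],
       [-0.60100979, -0.47835061, -0.64028738],
       [ 0.506671  ,  0.39153813, -0.76810311]]), 't': array([-0.12913892,  0.46126768,  1.03291637])}
side {'fx': 462.0035907603343, 'fy': 462.0035907603343, 'cx': 316.33478077368596, 'cy': 241.17787729312047, 'dist_coeffs': array([-0.06170744,  0.        ,  0.        ,  0.        ,  0.        ]), 'R': array([[-0.99466653, -0.10277636,  0.00868975],
       [-0.05753683,  0.48296432, -0.87374766],
       [ 0.08560376, -0.86958754, -0.48630187]]), 't': array([ 0.54901128, -0.02381201,  1.51854589])}
wrist {'fx': 361.61763301165274, 'fy': 361.61763301165274, 'cx': 314.45799681364247, 'cy': 237.21345674033125, 'dist_coeffs': array([-0.01521686,  0.        ,  0.        ,  0.        ,  0.        ]), 'R': array([[-3.31278281e-01, -9.43533089e-01,  1.04025342e-04],
       [-9.06545095e-01,  3.18322210e-01,  2.77212843e-01],
       [-2.61592603e-01,  9.17402905e-02, -9.60808529e-01]]), 't': array([ 0.67428624, -0.03515943,  0.39017129])}
```

View pics/scene0.png

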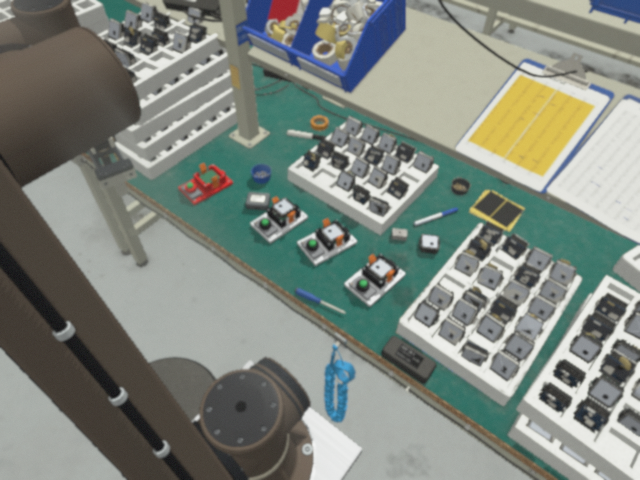

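View pics/side0.png

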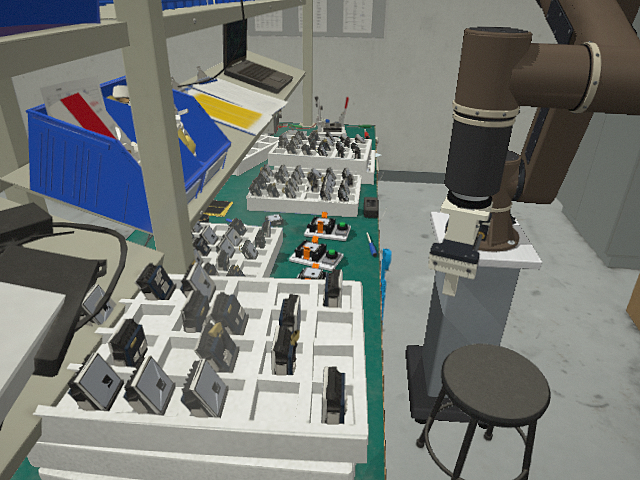

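View pics/wrist0.png

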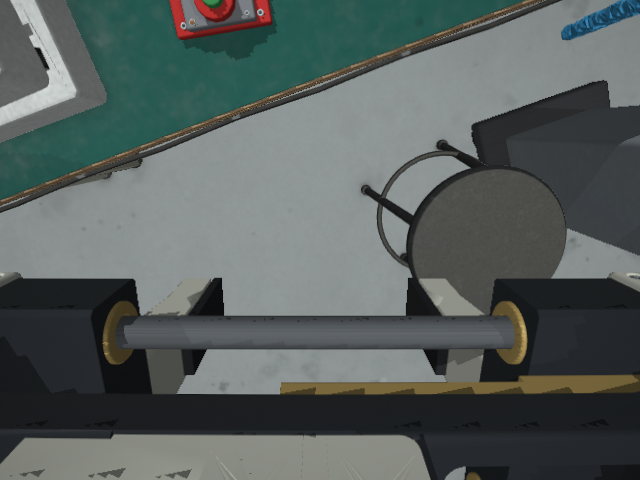

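Scene: nests (white base, green key) at about (278,217), (327,240) and (375,278); a red look-alike nest at (206,182); a spare module at (430,243). Zooming in on the three nests.

```bash
cat > h.py <<'E'
import numpy as np,cv2
from plant import monitor,get_image,camera_params
def ray(p,uv):
    K=np.array([[p['fx'],0,p['cx']],[0,p['fy'],p['cy']],[0,0,1]])
    n=cv2.undistortPoints(np.array([[uv]],float),K,np.array(p['dist_coeffs']))[0,0]
    R=np.array(p['R']);t=np.array(p['t']);return -R.T@t, R.T@np.array([n[0],n[1],1])
def onz(p,uv,z):
    o,d=ray(p,uv);return o+d*(z-o[2])/d[2]
def proj(p,X):
    K=np.array([[p['fx'],0,p['cx']],[0,p['fy'],p['cy']],[0,0,1]])
    return cv2.projectPoints(np.array(X,float).reshape(-1,3),cv2.Rodrigues(np.array(p['R']))[0],np.array(p['t']),K,np.array(p['dist_coeffs']))[0][:,0]
def blobs(im,lo,hi,amin=15):
    m=cv2.inRange(cv2.cvtColor(im,cv2.COLOR_BGR2HSV),lo,hi)
    n,l,s,c=cv2.connectedComponentsWithStats(m)
    return [(c[i].round(1),int(s[i,4])) for i in range(1,n) if s[i,4]>=amin]
E
python3 - <<'E'
from h import *
im=cv2.imread('pics/scene0.png');p=camera_params('scene')
c=cv2.resize(im[185:310,240:415],None,fx=4.5,fy=4.5,interpolation=cv2.INTER_CUBIC);cv2.imwrite('pics/sc_crop.png',c)
for b,a in blobs(im,(50,120,60),(75,255,255),10):
    if 180<b[1]<310: print('green',b,a,onz(p,b,.043).round(4))
for b,a in blobs(im,(5,150,120),(18,255,255),5):
    if 180<b[1]<310: print('orange',b,a,onz(p,b,.05).round(4))
im=cv2.imread('pics/side0.png')
cv2.imwrite('pics/si_crop.png',cv2.resize(im[200:290,270:390],None,fx=6,fy=6,interpolation=cv2.INTER_CUBIC))
E
```

```text
green [264.5 222.1] 28 [0.4529 0.3824 0.043 ]
green [312.  243.3] 34 [0.4761 0.2349 0.043 ]
green [362.7 283.2] 39 [0.456  0.0577 0.043 ]
orange [215.  182.7] 53 [0.4714 0.5911 0.05  ]
orange [274.9 199.6] 17 [0.5291 0.4112 0.05  ]
orange [290.9 214.7] 36 [0.5138 0.3393 0.05  ]
orange [326.  222.5] 27 [0.5515 0.2466 0.05  ]
orange [339.  239.9] 35 [0.525  0.1829 0.05  ]
orange [372.  258.7] 32 [0.5282 0.0799 0.05  ]
orange [390.  274.3] 41 [0.5161 0.0173 0.05  ]
```

View pics/sc_crop.png

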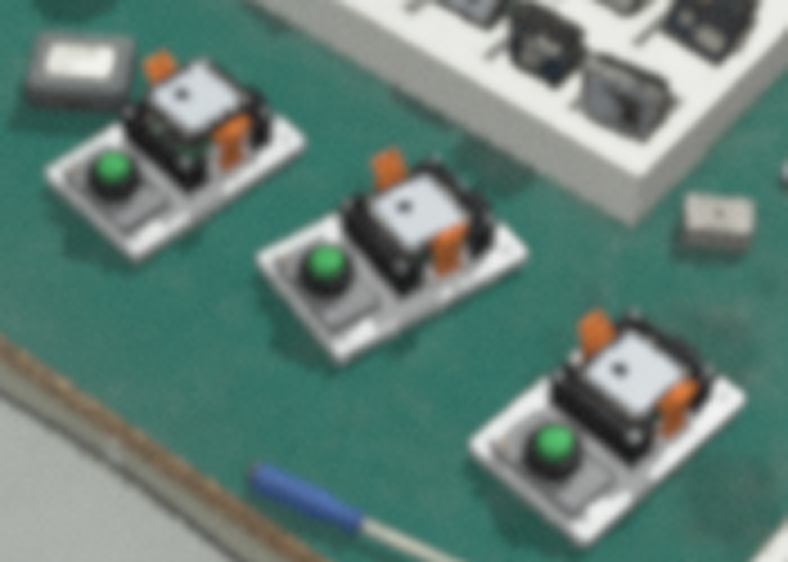

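View pics/si_crop.png

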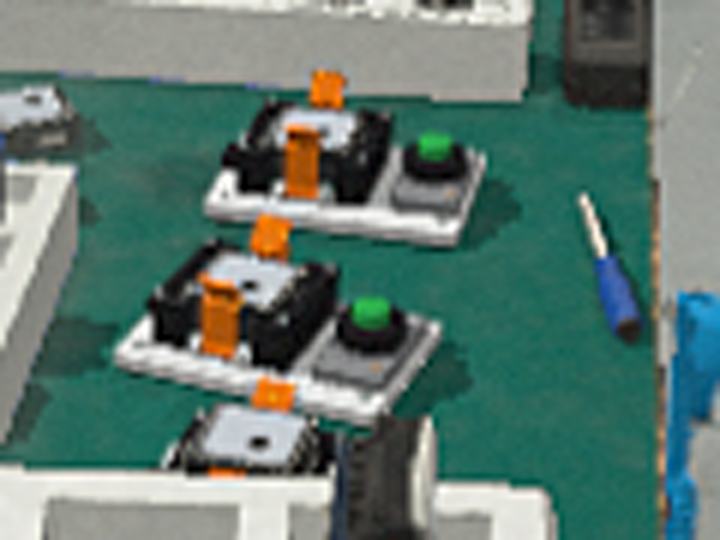

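```bash
python3 - <<'E'
from h import *
from scipy.spatial.transform import Rotation as Ro
s=monitor.sense();p=camera_params('wrist');R=np.array(p['R']);c=-R.T@p['t']
T=Ro.from_euler('xyz',s['orientation']).as_matrix();print(T.round(3))
print('cam centre in tool',T.T@(c-s['tcp_pos']),'axes in tool(rows)',(R@T).round(3))
ps=camera_params('scene')
print('post base',onz(ps,(248,136),0),'shelf edge?',onz(ps,(345,85),0),'tray near corner',onz(ps,(380,230),0),onz(ps,(380,212),.04),onz(ps,(289,178),.04))
E
```

```text
[[-0.331 -0.     0.943]
 [-0.943 -0.001 -0.331]
 [ 0.001 -1.     0.   ]]
cam centre in tool [ 0.00049765 -0.15870405  0.07430277] axes in tool(rows) [[ 1.     0.001  0.   ]
 [ 0.    -0.277 -0.961]
 [-0.001  0.961 -0.277]]
post base [0.72395495 0.70545031 0.        ] shelf edge? [1.15821663 0.62584403 0.        ] tray near corner [0.65854153 0.13652961 0.        ] [0.68276191 0.15750276 0.04      ] [0.62744075 0.44325222 0.04      ]
```

Request:
servo_tool(
  deltas=[
    {"x": 2,"z": 4.3,"spin": 0.16,"grip": 1},
    {"x": 4,"z": 8.7,"spin": 0.33,"grip": 1},
    {"x": 6,"z": 13,"spin": 0.5,"grip": 1},
    {"x": 8,"z": 17.4,"spin": 0.67,"grip": 1},
    {"x": 10,"z": 22,"spin": 0.84,"grip": 1},
    {"x": 12,"z": 26.5,"spin": 1.0,"grip": 1},
    {"x": 14,"z": 31,"spin": 1.17,"grip": 1},
    {"x": 15.5,"z": 34.7,"spin": 1.33,"grip": 1},
    {"x": 15.5,"z": 34.7,"spin": 1.33,"grip": 1},
    {"x": 15.5,"z": 34.7,"spin": 1.33,"grip": 1},
  ],
)

```text
invalid input
```

```bash
python3 - <<'E'
from h import *
s=monitor.sense();p=camera_params('wrist');im=get_image('wrist')
print(s['time_s'],s['tcp_pos'],s['orientation'],s['force'])
import pickle;pickle.dump((s,p),open('w1.pkl','wb'))
cv2.imwrite('pics/w1.png',im)
cv2.imwrite('pics/side1.png',get_image('side'))
for n,lo,hi in(('g',(50,120,60),(75,255,255)),('o',(5,150,120),(18,255,255))):
  for b,a in blobs(im,lo,hi,30): print(n,b,a,onz(p,b,.043 if n=='g' else .05).round(4))
E
```

```text
0.15 [0.22358316 0.63651257 0.22584295] [-1.57067651e+00 -1.25215371e-03 -1.90863961e+00] [ 0.29179979 -0.14396459  0.6945437 ]
g [212.8   2.7] 110 [0.4206 0.6568 0.043 ]
```

View pics/w1.png

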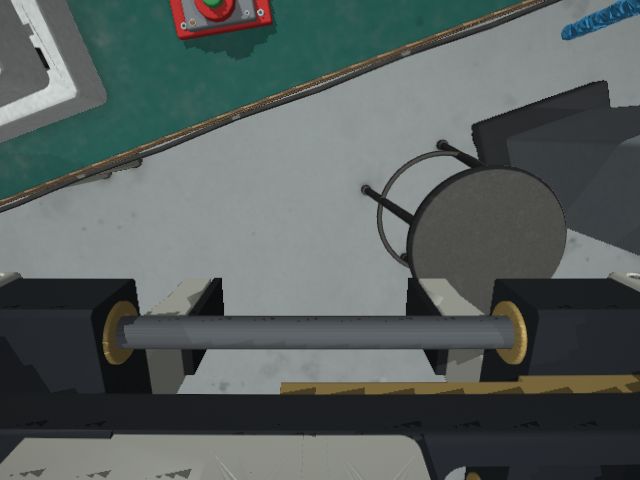

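The call was refused, probably because all keys are required in each row (I left out y).

Request:
servo_tool(
  deltas=[
    {"x": 2,"y": 0,"z": 4.3,"spin": 0.16,"grip": 1},
    {"x": 4,"y": 0,"z": 8.7,"spin": 0.33,"grip": 1},
    {"x": 6,"y": 0,"z": 13,"spin": 0.5,"grip": 1},
    {"x": 8,"y": 0,"z": 17.4,"spin": 0.67,"grip": 1},
    {"x": 10,"y": 0,"z": 22,"spin": 0.84,"grip": 1},
    {"x": 12,"y": 0,"z": 26.5,"spin": 1.0,"grip": 1},
    {"x": 14,"y": 0,"z": 31,"spin": 1.17,"grip": 1},
    {"x": 15.5,"y": 0,"z": 34.7,"spin": 1.33,"grip": 1},
    {"x": 15.5,"y": 0,"z": 34.7,"spin": 1.33,"grip": 1},
    {"x": 15.5,"y": 0,"z": 34.7,"spin": 1.33,"grip": 1},
  ],
)

```text
time_s: 1.5
tcp_pos: [0.4997, 0.3755, 0.2264]
orientation: [-1.571, -0.0, 3.045]
force: [-0.2, 0.1, -0.3]
grip_width: 0.0878
```

```bash
cat > look.py <<'E'
from h import *
import sys,pickle
n=sys.argv[1]
s=monitor.sense();p=camera_params('wrist');im=get_image('wrist')
print(s['time_s'],s['tcp_pos'],s['orientation'],s['force'])
pickle.dump((s,p),open(f'w{n}.pkl','wb'))
cv2.imwrite(f'pics/w{n}.png',im)
for k,lo,hi in(('g',(50,120,60),(75,255,255)),('o',(5,150,120),(18,255,255))):
  for b,a in blobs(im,lo,hi,30): print(k,b,a,onz(p,b,.043 if k=='g' else .06).round(4))
E
python3 look.py 2
```

```text
1.5 [0.49972549 0.37546663 0.22641526] [-1.57073195e+00 -2.28324549e-04  3.04496976e+00] [-0.16849475  0.10519465 -0.2507938 ]
g [318.9  59.6] 407 [0.4821 0.2405 0.043 ]
g [356. 221.] 295 [0.4596 0.3869 0.043 ]
o [248.7   5.1] 238 [0.5344 0.1985 0.06  ]
o [237.1  78.2] 372 [0.5517 0.251  0.06  ]
o [290.1 184.1] 252 [0.5179 0.3429 0.06  ]
o [286.3 254.3] 268 [0.5291 0.4087 0.06  ]
```

View pics/w2.png

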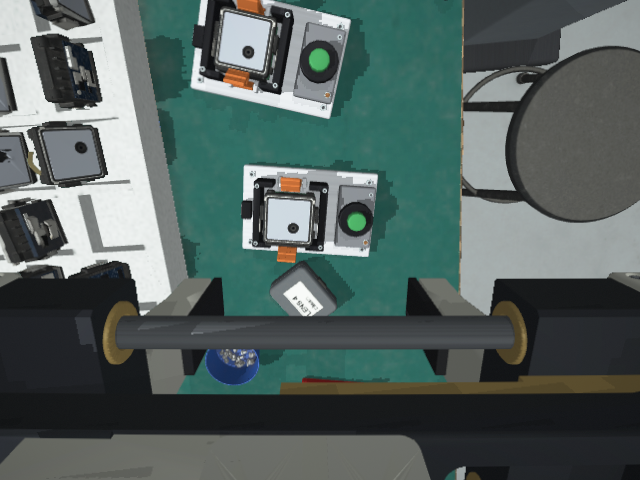

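```bash
python3 - <<'E'
import cv2,numpy as np
im=cv2.imread('pics/w2.png')
a=cv2.resize(im[155:275,230:390],None,fx=5,fy=5,interpolation=cv2.INTER_CUBIC)
cv2.imwrite('pics/w2a.png',a)
b=cv2.resize(im[0:120,190:350],None,fx=4,fy=4,interpolation=cv2.INTER_CUBIC)
cv2.imwrite('pics/w2b.png',b)
E
```

```text
(no output)
```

View pics/w2a.png

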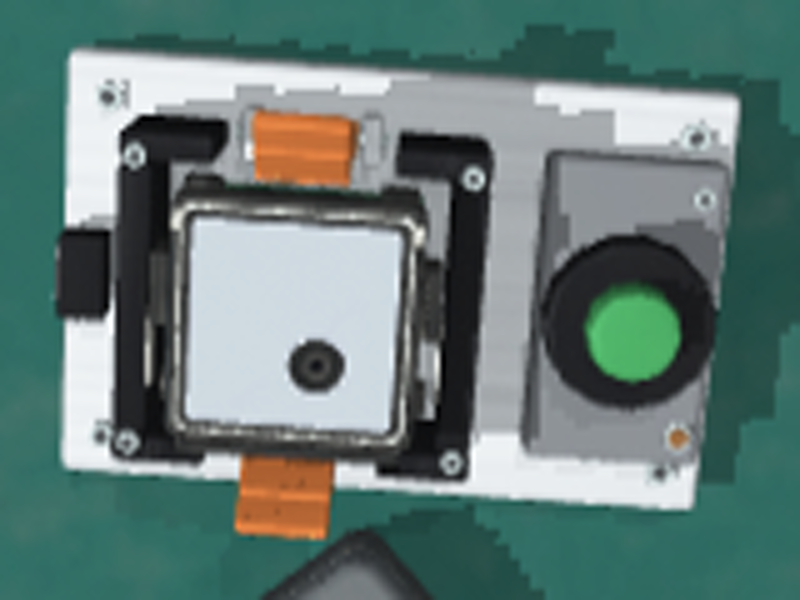

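View pics/w2b.png

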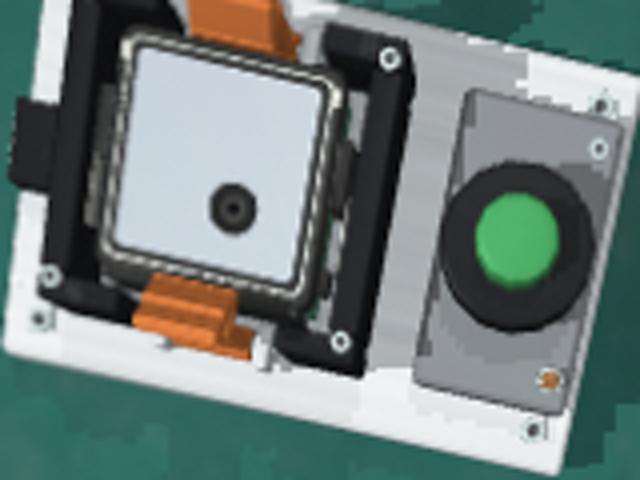

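Candidates: (278,217), (327,240) and (375,278) in the scene view, plus the red nest (206,182) and the spare module (430,243). In the close crop the nest at wrist pixel (290,215) has both clips clear of the plate. In the neighbouring nest the noses overlap the plate edges, and the third looks the same in the scene crop. So nest_a is the leftmost one.

```bash
cat > plate.py <<'E'
from h import *
import sys,pickle
n,z=sys.argv[1],float(sys.argv[2])
s,p=pickle.load(open(f'w{n}.pkl','rb'));im=cv2.imread(f'pics/w{n}.png')
hsv=cv2.cvtColor(im,cv2.COLOR_BGR2HSV)
m=cv2.inRange(hsv,(95,10,170),(125,60,255));
cs,_=cv2.findContours(m,cv2.RETR_EXTERNAL,cv2.CHAIN_APPROX_NONE)
for c in cs:
    if cv2.contourArea(c)<800: continue
    q=np.array([onz(p,u,z)[:2] for u in c[:,0].astype(float)])
    r=cv2.minAreaRect((q*1000).astype(np.float32));print(cv2.contourArea(c),c[:,0].mean(0),r)
E
python3 plate.py 2 .054
```

```text
1578.0 [288.03205128 219.6025641 ] ((524.175048828125, 377.1449890136719), (38.8580322265625, 38.968780517578125), 80.51670837402344)
902.5 [314.93963255 189.76902887] ((492.5427551269531, 351.921875), (60.72157669067383, 90.29153442382812), 36.66261672973633)
2149.5 [243.73743017  40.81005587] ((543.1320190429688, 222.5764923095703), (37.48081970214844, 37.43100357055664), 72.24020385742188)
1096.0 [293.0477707   33.62101911] ((496.6929931640625, 227.4562225341797), (48.493629455566406, 71.99895477294922), 5.821503162384033)
```

Request:
servo_tool(
  deltas=[
    {"x": -0.8,"y": 2,"z": -0.1,"spin": 0.02,"grip": 0},
    {"x": -1.6,"y": 5,"z": -0.3,"spin": 0.04,"grip": 0},
    {"x": -2.4,"y": 8,"z": -0.4,"spin": 0.06,"grip": 0},
    {"x": -2.4,"y": 11,"z": -0.4,"spin": 0.06,"grip": 0},
    {"x": -2.4,"y": 12.6,"z": -0.4,"spin": 0.06,"grip": 0},
    {"x": -2.4,"y": 12.6,"z": -0.4,"spin": 0.06,"grip": 0},
    {"x": -2.4,"y": 12.6,"z": -0.4,"spin": 0.06,"grip": 0},
  ],
  newtons=10,
)

```text
time_s: 2.42
tcp_pos: [0.5244, 0.378, 0.1016]
orientation: [-1.572, 0.001, 2.985]
force: [0.5, 0.0, 0.2]
grip_width: 0.023
```

```bash
python3 look.py 3; python3 plate.py 3 .054; python3 -c "
from h import *
s=monitor.sense();print(s['grip_width'],s['time_s'])
cv2.imwrite('pics/sc3.png',get_image('scene'))"
```

```text
2.425 [0.5244117  0.37798671 0.10161577] [-1.57196986e+00  1.02927841e-03  2.98527915e+00] [0.4582684  0.01014393 0.21861108]
g [350.6   9.5] 660 [0.4834 0.2445 0.043 ]
g [416. 253.] 716 [0.46   0.3863 0.043 ]
o [220.8  41.2] 1097 [0.5516 0.2529 0.06  ]
o [314.2 204.2] 645 [0.5183 0.3421 0.06  ]
o [313.4 307.5] 448 [0.5288 0.4053 0.06  ]
3429.5 [313.00411523 259.03292181] ((524.8753662109375, 376.71295166015625), (38.486793518066406, 37.4239387512207), 81.06936645507812)
1978.0 [330.48921833 188.95013477] ((502.6805419921875, 340.8411560058594), (20.614547729492188, 112.69853973388672), 80.40367889404297)
1033.5 [304.15483871  30.30967742] ((509.6642150878906, 253.77476501464844), (30.281909942626953, 9.186479568481445), 72.12126922607422)
1217.0 [227.83888889   9.55555556] ((547.39892578125, 238.71585083007812), (10.827306747436523, 37.14069747924805), 80.78630065917969)
0.0192424180214135 2.475
```

View pics/w3.png

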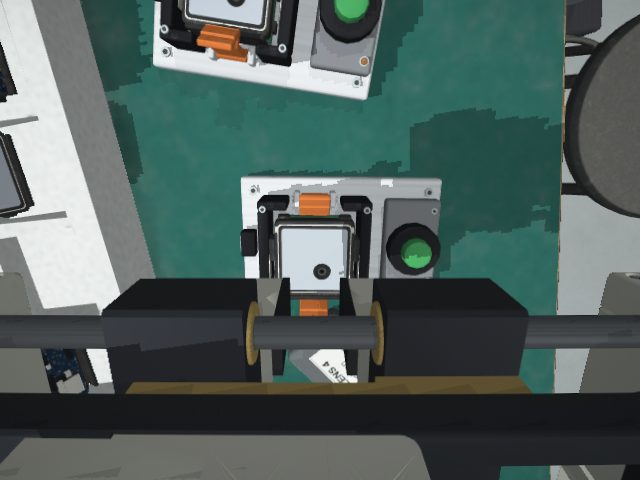

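View pics/sc3.png

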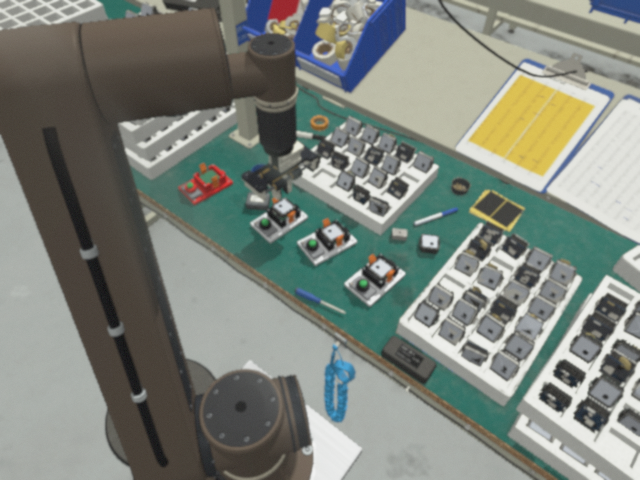

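```bash
python3 -c "
from h import *
p=camera_params('scene')
print(proj(p,[[.5244,.378,.1016],[.5244,.378,.168],[.5245,.377,.054],[.4598,.3866,.043]]))
im=cv2.imread('pics/sc3.png')
cv2.imwrite('pics/sc3c.png',cv2.resize(im[140:250,220:340],None,fx=5,fy=5,interpolation=cv2.INTER_CUBIC))"
```

```text
[[281.81557073 193.08968902]
 [280.54195157 175.34795767]
 [282.96715995 205.15791172]
 [265.03733009 219.8832254 ]]
```

View pics/sc3c.png

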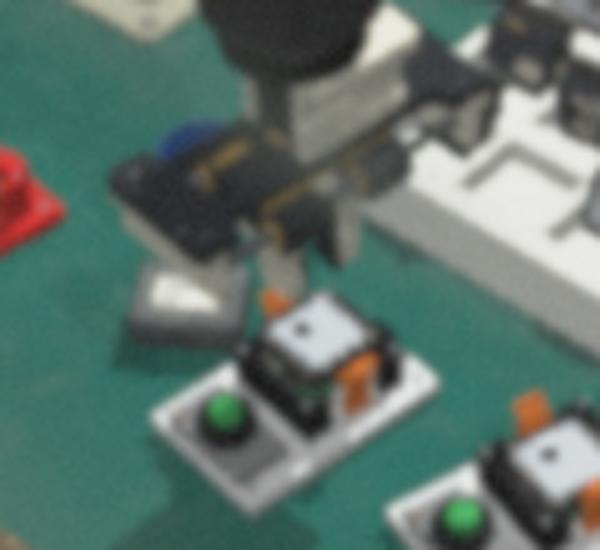

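Request:
servo_tool(
  deltas=[
    {"x": 0,"y": 1.2,"z": 0.1,"spin": 0,"grip": 0},
    {"x": 0,"y": 2.6,"z": 0.1,"spin": 0,"grip": 0},
    {"x": 0,"y": 3.6,"z": 0.1,"spin": 0,"grip": 0},
    {"x": 0,"y": 4.1,"z": 0.1,"spin": 0,"grip": 0},
    {"x": 0,"y": 4.4,"z": 0.1,"spin": 0,"grip": 0},
    {"x": 0,"y": 4.6,"z": 0.1,"spin": 0,"grip": 0},
    {"x": 0,"y": 4.8,"z": 0.1,"spin": 0,"grip": 0},
    {"x": 0,"y": 4.9,"z": 0.1,"spin": 0,"grip": 0},
    {"x": 0,"y": 5.0,"z": 0.1,"spin": 0,"grip": 0},
    {"x": 0,"y": 5.0,"z": 0.1,"spin": 0,"grip": 0},
  ],
)

```text
time_s: 3.78
tcp_pos: [0.5243, 0.3766, 0.0515]
orientation: [-1.572, 0.001, 2.985]
force: [-0.7, -0.6, 4.5]
grip_width: 0.0001
```

Request:
servo_tool(
  deltas=[
    {"x": 0,"y": 0.1,"z": 0,"spin": 0,"grip": 0},
    {"x": 0,"y": 0.2,"z": 0,"spin": 0,"grip": 0},
    {"x": 0,"y": 0.3,"z": 0,"spin": 0,"grip": 0},
    {"x": 0,"y": 0.4,"z": 0,"spin": 0,"grip": 0},
    {"x": 0,"y": 0.5,"z": 0,"spin": 0,"grip": 0},
    {"x": 0,"y": 0.6,"z": 0,"spin": 0,"grip": 0},
    {"x": 0,"y": 0.7,"z": 0,"spin": 0,"grip": 0},
    {"x": 0,"y": 0.8,"z": 0,"spin": 0,"grip": 0},
    {"x": 0,"y": 0.85,"z": 0,"spin": 0,"grip": 0},
    {"x": 0,"y": 0.9,"z": 0,"spin": 0,"grip": 0},
    {"x": 0,"y": 0.9,"z": 0,"spin": 0,"grip": 0},
  ],
)

```text
time_s: 5.15
tcp_pos: [0.5242, 0.3766, 0.0419]
orientation: [-1.571, 0.001, 2.985]
force: [-0.1, 0.1, 5.8]
grip_width: 0.0006
```

```bash
python3 look.py 4; python3 -c "
from h import *
im=cv2.imread('pics/w4.png');cv2.imwrite('pics/w4c.png',cv2.resize(im[170:400,220:460],None,fx=2.5,fy=2.5))"
```

```text
5.15 [0.52418555 0.37657157 0.04190251] [-1.57148195e+00  5.95947202e-04  2.98478632e+00] [-0.08794548  0.05717526  5.76402788]
g [458.3 286. ] 291 [0.4555 0.3819 0.043 ]
o [188.   16.5] 1881 [0.549  0.2572 0.06  ]
o [314.2 233.9] 1465 [0.5181 0.3412 0.06  ]
o [314.  374.6] 197 [0.5286 0.407  0.06  ]
```

View pics/w4c.png

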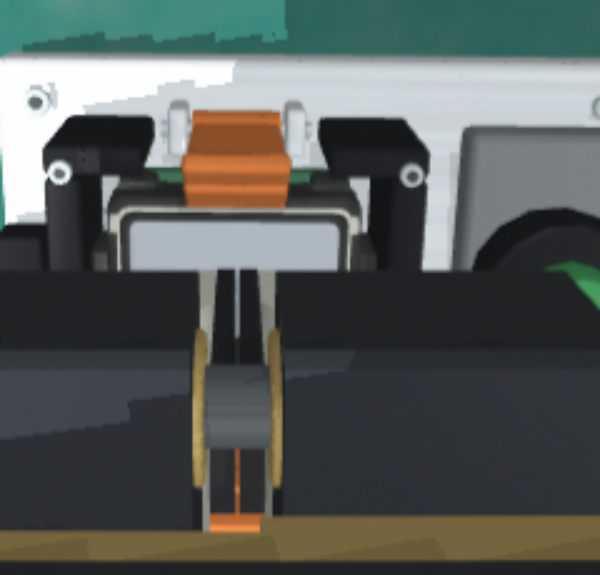

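Request:
servo_tool(
  deltas=[
    {"x": 0,"y": 0.05,"z": 0,"spin": 0,"grip": 0},
    {"x": 0,"y": 0.1,"z": 0,"spin": 0,"grip": 0},
    {"x": 0,"y": 0.13,"z": 0,"spin": 0,"grip": 0},
    {"x": 0,"y": 0.13,"z": 0,"spin": 0,"grip": 0},
  ],
)

```text
time_s: 5.7
tcp_pos: [0.5242, 0.3765, 0.0405]
orientation: [-1.571, 0.001, 2.985]
force: [0.7, 0.4, 4.8]
grip_width: 0.0005
```

```bash
python3 look.py 5; python3 -c "
from h import *
im=cv2.imread('pics/w5.png');cv2.imwrite('pics/w5c.png',cv2.resize(im[170:400,220:460],None,fx=2.5,fy=2.5))"
```

```text
5.7 [0.52418386 0.37650747 0.04053852] [-1.57134684e+00  5.09245715e-04  2.98467775e+00] [0.6618767  0.42380211 4.82517372]
g [459.9 287.4] 280 [0.4552 0.382  0.043 ]
o [187.3  16.2] 1842 [0.5489 0.2575 0.06  ]
o [314.  234.5] 1474 [0.5181 0.341  0.06  ]
o [313.9 374.6] 210 [0.5284 0.406  0.06  ]
```

View pics/w5c.png

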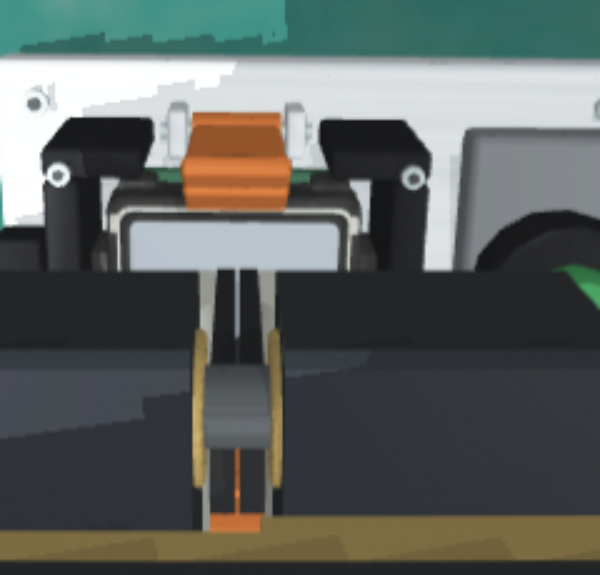

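Request:
servo_tool(
  deltas=[
    {"x": 0,"y": 0.05,"z": 0,"spin": 0,"grip": 0},
    {"x": 0,"y": 0.1,"z": 0,"spin": 0,"grip": 0},
    {"x": 0,"y": 0.1,"z": 0,"spin": 0,"grip": 0},
  ],
)

```text
time_s: 6.12
tcp_pos: [0.5242, 0.3766, 0.0398]
orientation: [-1.571, 0.001, 2.985]
force: [-1.3, 0.6, 6.9]
grip_width: 0.0006
```

```bash
python3 look.py 6; python3 -c "
from h import *
im=cv2.imread('pics/w6.png');cv2.imwrite('pics/w6c.png',cv2.resize(im[170:400,220:460],None,fx=2.5,fy=2.5))"
```

```text
6.125 [0.52418658 0.37656041 0.039798  ] [-1.57143299e+00  6.25558166e-04  2.98481760e+00] [-1.26147914  0.62925214  6.93213552]
g [460.5 288.1] 281 [0.4552 0.382  0.043 ]
o [187.  16.] 1824 [0.5488 0.2577 0.06  ]
o [314.1 235.6] 1533 [0.5181 0.3413 0.06  ]
o [313.9 374.6] 205 [0.5284 0.4054 0.06  ]
```

View pics/w6c.png

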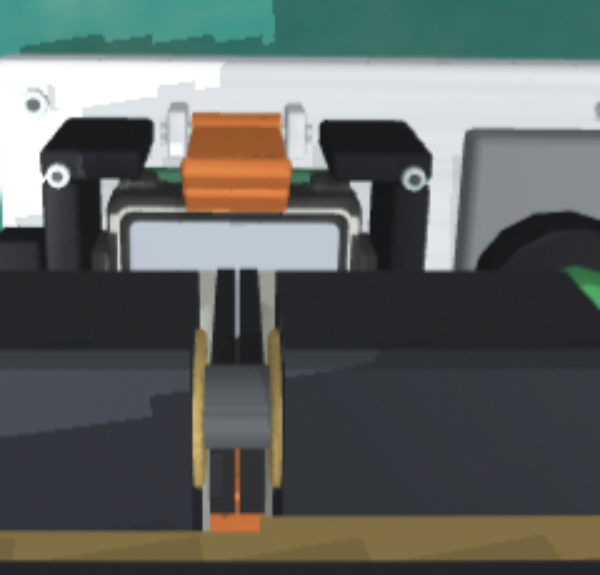

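Request:
servo_tool(
  deltas=[
    {"x": 0,"y": 0.05,"z": 0,"spin": 0,"grip": 0},
    {"x": 0,"y": 0.08,"z": 0,"spin": 0,"grip": 0},
    {"x": 0,"y": 0.08,"z": 0,"spin": 0,"grip": 0},
  ],
)

```text
time_s: 6.55
tcp_pos: [0.5242, 0.3766, 0.0397]
orientation: [-1.572, 0.001, 2.985]
force: [-2.1, -1.2, 12.5]
grip_width: 0.0007
```

```bash
python3 look.py 7; python3 -c "
from h import *
im=cv2.imread('pics/w7.png');cv2.imwrite('pics/w7c.png',cv2.resize(im[170:400,220:460],None,fx=2.5,fy=2.5))"
```

```text
6.55 [0.52421463 0.37655701 0.0397236 ] [-1.57160816e+00  9.06118586e-04  2.98500983e+00] [-2.13508561 -1.21748101 12.49958865]
g [460.8 288.3] 286 [0.4552 0.3821 0.043 ]
o [187.2  16. ] 1814 [0.5487 0.2577 0.06  ]
o [314.2 235.6] 1537 [0.5181 0.3413 0.06  ]
o [313.8 374.6] 205 [0.5284 0.4054 0.06  ]
```

View pics/w7c.png

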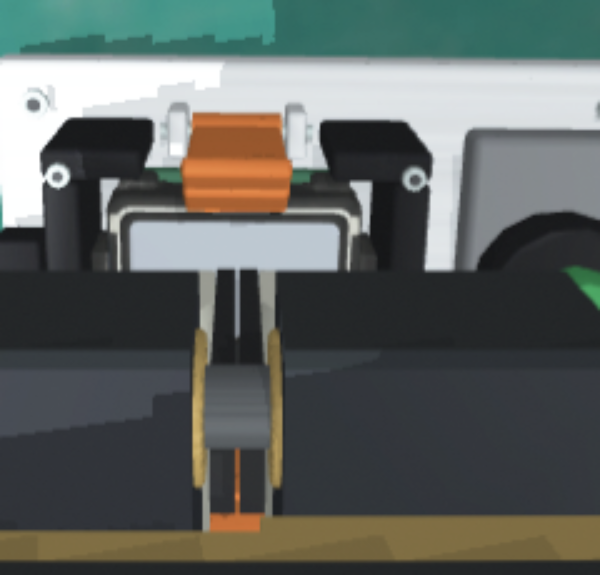

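The hard stop is reached: 12.5 N with no further travel. I'll back off and check the clips.

Request:
servo_tool(
  deltas=[
    {"x": 0,"y": -0.2,"z": 0,"spin": 0,"grip": 0},
    {"x": 0,"y": -0.5,"z": 0,"spin": 0,"grip": 0},
    {"x": 0,"y": -2,"z": 0,"spin": 0,"grip": 0},
    {"x": 0,"y": -5,"z": 0,"spin": 0,"grip": 0},
    {"x": 0,"y": -8,"z": 0,"spin": 0,"grip": 0},
    {"x": 0,"y": -11,"z": 0,"spin": 0,"grip": 0},
    {"x": 0,"y": -12,"z": 0,"spin": 0,"grip": 0},
    {"x": 0,"y": -12,"z": 0,"spin": 0,"grip": 0},
  ],
)

```text
time_s: 7.6
tcp_pos: [0.5238, 0.3763, 0.159]
orientation: [-1.572, 0.0, 2.985]
force: [-0.3, -0.1, 0.1]
grip_width: 0.0005
```

```bash
python3 look.py 8; python3 plate.py 8 .042; python3 -c "
from h import *
im=cv2.imread('pics/w8.png');cv2.imwrite('pics/w8c.png',cv2.resize(im[160:300,230:410],None,fx=4.4,fy=4.3,interpolation=cv2.INTER_CUBIC))"
```

```text
7.6 [0.52375353 0.37629549 0.15899796] [-1.57165456e+00  1.74911739e-04  2.98451751e+00] [-0.25456404 -0.07552779  0.11752724]
g [342.1  33.5] 669 [0.4826 0.2408 0.043 ]
g [395.9 232. ] 459 [0.4598 0.3867 0.043 ]
o [241.   63.7] 623 [0.552  0.2518 0.06  ]
o [314.8 185.9] 56 [0.5169 0.3384 0.06  ]
o [313.5 196.5] 380 [0.519  0.3458 0.06  ]
o [312.9 269.7] 355 [0.5283 0.4012 0.06  ]
2233.0 [313.06521739 232.08152174] ((524.3489990234375, 377.5050354003906), (38.57619857788086, 38.94894790649414), 81.00904083251953)
1236.0 [330.54819277 189.51506024] ((497.3485412597656, 347.91357421875), (59.520816802978516, 101.76140594482422), 38.230751037597656)
954.0 [306.70588235  43.27058824] ((507.39404296875, 243.54379272460938), (47.63117980957031, 10.201200485229492), 72.55026245117188)
2617.0 [247.06862745  22.73039216] ((546.0402221679688, 222.9837188720703), (31.842845916748047, 38.789329528808594), 72.48648071289062)
```

View pics/w8c.png

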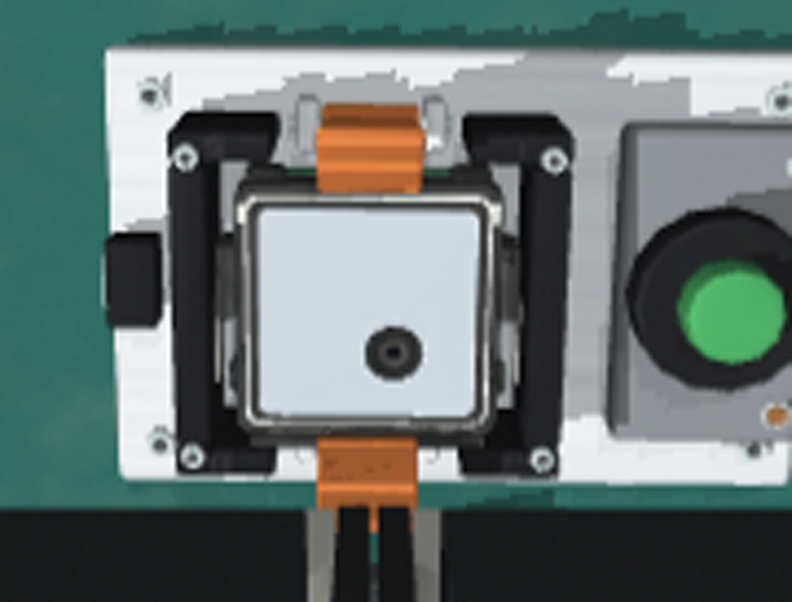

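Home height confirmed: the plate measures 38.8 mm at the z = 42 mm plane, and both clips have moved inward over the edges. Now the key.

Request:
servo_tool(
  deltas=[
    {"x": 2.5,"y": 0,"z": 0,"spin": 0,"grip": 0},
    {"x": 5,"y": 0,"z": 0,"spin": 0,"grip": 0},
    {"x": 6.5,"y": 2,"z": 0,"spin": 0,"grip": 0},
    {"x": 6.5,"y": 5,"z": 0,"spin": 0,"grip": 0},
    {"x": 6.5,"y": 8,"z": 0,"spin": 0,"grip": 0},
    {"x": 6.5,"y": 10,"z": 0,"spin": 0,"grip": 0},
    {"x": 6.5,"y": 10.9,"z": 0,"spin": 0,"grip": 0},
    {"x": 6.5,"y": 10.9,"z": 0,"spin": 0,"grip": 0},
  ],
)

```text
time_s: 8.65
tcp_pos: [0.4593, 0.3858, 0.0484]
orientation: [-1.569, -0.001, 2.985]
force: [0.4, 0.9, 0.1]
grip_width: 0.0005
```

```bash
python3 look.py 9; python3 -c "
from h import *
im=get_image('scene')
cv2.imwrite('pics/sc9c.png',cv2.resize(im[170:250,220:340],None,fx=6,fy=6,interpolation=cv2.INTER_CUBIC))"
```

```text
8.65 [0.45927821 0.38578299 0.04842108] [-1.56867177e+00 -9.11215039e-04  2.98450241e+00] [0.3892933  0.92539479 0.08375486]
g [314.3 282.5] 168 [0.458  0.3814 0.043 ]
o [37.6 20.6] 2153 [0.5408 0.2565 0.06  ]
o [176.3 232.5] 1629 [0.511  0.3426 0.06  ]
```

View pics/w9.png

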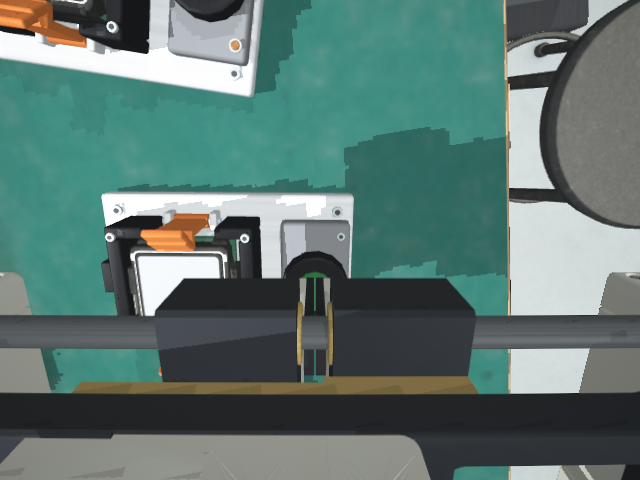

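View pics/sc9c.png

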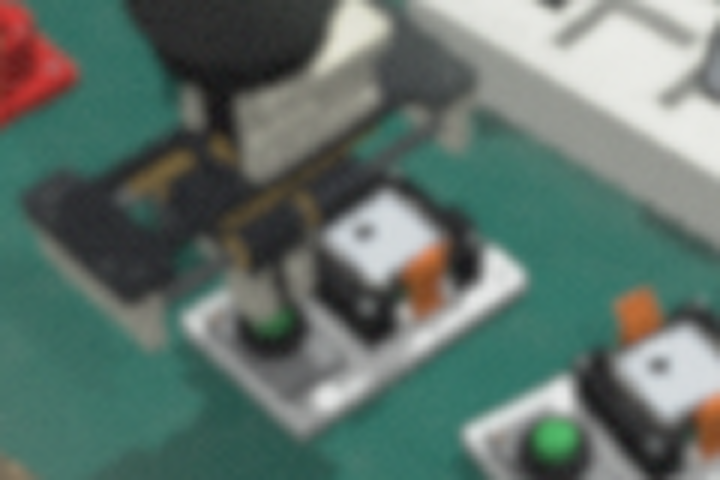

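Request:
servo_tool(
  deltas=[
    {"x": 0,"y": 0.2,"z": -0.1,"spin": 0,"grip": 0},
    {"x": 0,"y": 0.4,"z": -0.1,"spin": 0,"grip": 0},
    {"x": 0,"y": 0.5,"z": -0.1,"spin": 0,"grip": 0},
    {"x": 0,"y": 0.6,"z": -0.1,"spin": 0,"grip": 0},
    {"x": 0,"y": 0.7,"z": -0.1,"spin": 0,"grip": 0},
    {"x": 0,"y": 0.8,"z": -0.1,"spin": 0,"grip": 0},
    {"x": 0,"y": 0.85,"z": -0.1,"spin": 0,"grip": 0},
    {"x": 0,"y": 0.85,"z": -0.1,"spin": 0,"grip": 0},
  ],
)

```text
time_s: 9.75
tcp_pos: [0.4598, 0.3874, 0.041]
orientation: [-1.571, 0.0, 2.985]
force: [-1.2, 0.6, 2.2]
grip_width: 0.0007
```

Request:
servo_tool(
  deltas=[
    {"x": 0,"y": 0.05,"z": 0,"spin": 0,"grip": 0},
    {"x": 0,"y": 0.1,"z": 0,"spin": 0,"grip": 0},
    {"x": 0,"y": 0.15,"z": 0,"spin": 0,"grip": 0},
    {"x": 0,"y": 0.2,"z": 0,"spin": 0,"grip": 0},
    {"x": 0,"y": 0.2,"z": 0,"spin": 0,"grip": 0},
  ],
)

```text
time_s: 10.38
tcp_pos: [0.4598, 0.3874, 0.0393]
orientation: [-1.571, 0.0, 2.985]
force: [-2.3, 0.3, 5.9]
grip_width: 0.0005
```

Request:
servo_tool(
  deltas=[
    {"x": 0,"y": 0.05,"z": 0,"spin": 0,"grip": 0},
    {"x": 0,"y": 0.08,"z": 0,"spin": 0,"grip": 0},
    {"x": 0,"y": 0.08,"z": 0,"spin": 0,"grip": 0},
  ],
)

```text
time_s: 10.75
tcp_pos: [0.4599, 0.3875, 0.0392]
orientation: [-1.571, 0.0, 2.985]
force: [-3.3, -2.2, 10.6]
grip_width: 0.0005
```

Key is on its stop: no travel from 5.9 to 10.6 N, z = 39.2 mm. Withdrawing.

Request:
servo_tool(
  deltas=[
    {"x": 0,"y": -0.3,"z": 0,"spin": 0,"grip": 0},
    {"x": 0,"y": -0.8,"z": 0,"spin": 0,"grip": 0},
    {"x": 0,"y": -3,"z": 0,"spin": 0,"grip": 0},
    {"x": 0,"y": -7,"z": 0,"spin": 0,"grip": 0},
    {"x": 0,"y": -12,"z": 0,"spin": 0,"grip": 0},
    {"x": -2,"y": -16,"z": 0,"spin": 0,"grip": 0},
    {"x": -4,"y": -18,"z": 1,"spin": 0,"grip": 0},
    {"x": -4,"y": -18,"z": 1,"spin": 0,"grip": 0},
    {"x": -4,"y": -18,"z": 1,"spin": 0,"grip": 0},
  ],
)

```text
time_s: 11.88
tcp_pos: [0.4971, 0.371, 0.2171]
orientation: [-1.57, -0.001, 2.984]
force: [-0.7, -0.4, -0.4]
grip_width: 0.0004
```

```bash
python3 look.py 10; python3 plate.py 10 .042; python3 -c "
from h import *
im=cv2.imread('pics/w10.png');cv2.imwrite('pics/w10c.png',cv2.resize(im[0:300,200:460],None,fx=2.5,fy=2,interpolation=cv2.INTER_CUBIC))
im=get_image('scene')
cv2.imwrite('pics/sc10c.png',cv2.resize(im[160:310,170:410],None,fx=3.3,fy=3.3,interpolation=cv2.INTER_CUBIC))"
```

```text
11.875 [0.49713288 0.37095145 0.21713946] [-1.56987159e+00 -1.15350832e-03  2.98394894e+00] [-0.66475211 -0.37426959 -0.38576201]
g [306.8  64.1] 420 [0.4821 0.2406 0.043 ]
g [355.5 225.9] 316 [0.4593 0.3869 0.043 ]
o [230.4   9.3] 427 [0.5343 0.1955 0.06  ]
o [224.3  88.3] 386 [0.5516 0.2507 0.06  ]
o [285.8 194.9] 291 [0.5177 0.3448 0.06  ]
o [286.2 259.6] 333 [0.5281 0.4042 0.06  ]
1513.0 [286.08441558 226.04545455] ((524.8679809570312, 377.6751708984375), (38.36549758911133, 38.46298599243164), 80.95508575439453)
2221.0 [229.02173913  49.75      ] ((544.9473876953125, 219.66172790527344), (38.692176818847656, 38.68626403808594), 72.4737319946289)
1191.5 [277.22356495  37.87915408] ((498.1061706542969, 222.83152770996094), (47.669185638427734, 76.67845916748047), 8.089461326599121)
```

View pics/w10c.png

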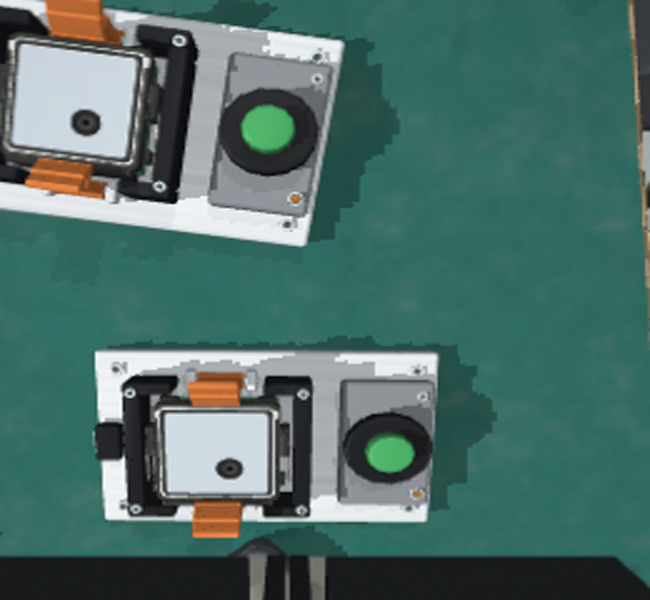

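View pics/sc10c.png

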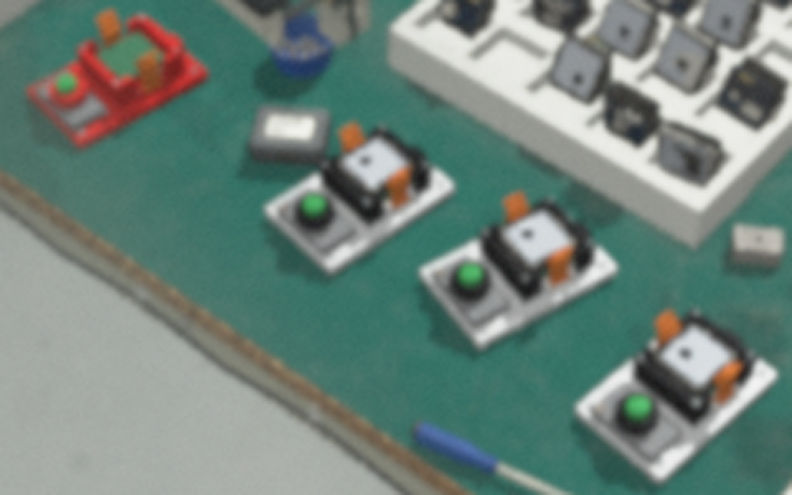

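Module A is home and the key has sprung back. To confirm both clips properly, I'll take the same relative view over nest B for comparison.

Request:
servo_tool(
  deltas=[
    {"x": -1.4,"y": 0,"z": 5,"spin": 0.05,"grip": 0},
    {"x": -2.9,"y": 0,"z": 10,"spin": 0.1,"grip": 0},
    {"x": -4.3,"y": 0,"z": 14.9,"spin": 0.15,"grip": 0},
    {"x": -4.3,"y": 0,"z": 14.9,"spin": 0.15,"grip": 0},
    {"x": -4.3,"y": 0,"z": 14.9,"spin": 0.15,"grip": 0},
  ],
)

```text
time_s: 12.6
tcp_pos: [0.5167, 0.2175, 0.2178]
orientation: [-1.57, -0.0, 2.835]
force: [-0.7, 0.7, -0.6]
grip_width: 0.0006
```

```bash
python3 look.py 11; python3 plate.py 11 .042; python3 -c "
from h import *
a=cv2.imread('pics/w10.png')[170:280,230:390];b=cv2.imread('pics/w11.png')[170:280,230:390]
cv2.imwrite('pics/cmp.png',cv2.resize(np.hstack([a,b]),None,fx=2.5,fy=2.5,interpolation=cv2.INTER_CUBIC))"
```

```text
12.6 [0.51670951 0.21753204 0.21776489] [-1.57046017e+00 -3.35709773e-04  2.83464000e+00] [-0.69233308  0.66828274 -0.64817945]
g [320.6  19.4] 467 [0.4614 0.0619 0.043 ]
g [355.1 225.7] 311 [0.4822 0.2388 0.043 ]
o [231.4   0.8] 42 [0.5247 0.0331 0.06  ]
o [250.7  72.6] 435 [0.5283 0.0858 0.06  ]
o [285.6 194.6] 310 [0.5334 0.1883 0.06  ]
o [286.2 259.6] 333 [0.5525 0.246  0.06  ]
1506.5 [286.21290323 225.87741935] ((545.1967163085938, 219.68284606933594), (37.43244552612305, 38.476497650146484), 72.40771484375)
1366.5 [307.24425887 192.04175365] ((512.3907470703125, 190.56594848632812), (70.54924011230469, 110.12025451660156), 30.95570945739746)
1958.5 [50.49640288 46.61870504] ((684.5238037109375, 11.662717819213867), (36.51652145385742, 36.70402908325195), 28.884353637695312)
2332.0 [242.33870968  32.70430108] ((526.5384521484375, 51.88251495361328), (39.076683044433594, 39.087547302246094), 82.23236846923828)
```

View pics/cmp.png

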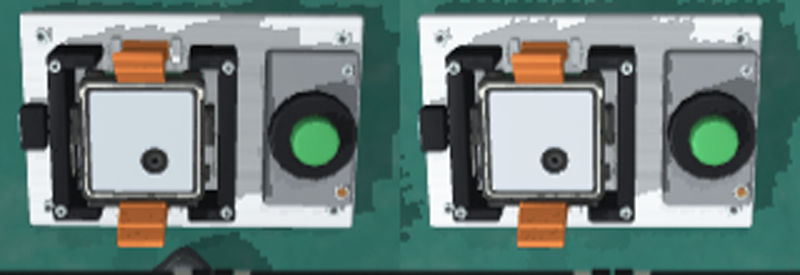

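The two views match: clip centroids (285.8,194.9)/(286.2,259.6) in A and (285.6,194.6)/(286.2,259.6) in B, and the plates agree too. The arm is clear of everything, so I'm handing in.

```bash
python3 -c "
from plant import env
print(env.finish_job())"
```

```text
the job is handed in; nothing more can be done
None
```

The proud module was in the leftmost nest. I pressed it home with the shut fingertips, pressed that nest's green start key right down, withdrew clear, and handed the job in at about 12.6 s.

- **Module:** It went down until it met the hard stop, with force readings of 5–7 N on the way and 12.5 N on the stop. While the fingers were still on it I could not tell from the wrist view whether the clips had snapped, so I pressed on to the stop instead of stopping just below home.
- **Clips:** After withdrawing, I took the same wrist view over nest_a and over nest_b, which was already clipped. Clip positions agreed within about 0.3 px, and the plate size fits the 42 mm home height.
- **Key:** It bottomed at z = 39.2 mm and did not move further as the force rose from 5.9 to 10.6 N. It had sprung back up when I looked afterwards.
- **Other checks:** The last scene picture showed the other nests, the case and the cup unmoved. The brick was not in that crop and I did not recheck it.
- **Disagreements:** The scene and wrist cameras differed by about 6–8 mm on the key's position. I used the closer wrist view. One movement call was refused for a missing "y" value, with no motion.

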